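# Put a parts delivery away in the stock trays, oldest to the front

### The arm

A 6-joint arm with a two-finger parallel gripper is mounted at the origin on the work surface. World frame = base frame: x ahead of the robot, y to its left, z up, the work surface at z = 0. Lengths are in m, angles in rad, forces in N, time in s.
With the tool pointing down it reaches from about 0.25 to 0.775 m from the base axis. Payload 4 kg.
Tool frame: the origin (TCP) lies between the finger pads; the fingertips stand 8 mm ahead of it and the grasp point (between the pads) lies 11 mm behind it; z points along the fingers, y is the line along which they close (so a half turn about z gives the same grasp; the last joint's range is limited). The gripper opens to 94 mm and grips with 3 to 60 N. Pads are 16 mm wide; open, the fingers measure 119 mm over their backs; the gripper's body (75 mm by 177 mm) begins 78 mm behind the grasp point.
Start: joints at [-1.383, 0.087, 1.371, -0, 1.684, -0.103], TCP at [0.158, -0.527, 0.214] pointing down, gripper open.
Joint ranges: [-3.1, 3.1], [-0.76, 2.03], [0.27, 2.55], [-1.08, 4.22], [0.17, 2.65], [-2.57, 2.57]. Speed limits (rad/s): [2.79, 2.79, 3.14, 3.14, 3.14, 3.14].

### API

Orientations are given as [roll, pitch, yaw] about the fixed x, y, z axes, in that order (R = Rz(yaw) Ry(pitch) Rx(roll)).
In Python, from rig import r gives the robot as it stands.
- The arm moves only by the tool apply_moves, never from a script. Its argument "increments" is a list of rows, each a list of 4 numbers: the shift along the tool's x, y, z in m, then the turn about the tool's z in rad. In form: [[x, y, z, twist], ...]. A call has 1 to 5 rows; each row shifts and turns the commanded pose from where the row before left it, along the tool's axes as they then stand; what a row does not reach is not made up. A row lasts 1/8 s, in which the tool goes at most 62.5 mm and 10.7 degrees, less where a joint would pass 70% of its speed; a pose out of reach is approached as far as the arm can. A call is refused whole if a number of a shift passes 0.0625 or a number of a turn 0.188, either way. A call with a gripper value outside its range is refused whole. "claw" is the gripper's target within -1 to 1 (fully open at 1, half-way at 0, shut at -1), set as the call begins (left out, the last holds). The fingers move at their own pace and stop on an object; the grip force is fixed at half the most. Time passes only in rows, so rows that do not move let the fingers close. It gives the time, the measured TCP pose, the force, the opening and the grip force at its end, in the units of the state.
- r.sense(): the state, without advancing time (a new reading comes with each control period).
- r.get_image(name): name is "scene" or "top" or "wrist"; returns a dict with "frame" (480x640x3 uint8, red, green, blue), "mtx" (3x3 intrinsics, pixels), "k1" (the pictures are not rectified: a ray, as slopes to the right and down, at radius r is drawn at 1 + k1 r^2 times it, then the intrinsics apply), "world_from_camera" (4x4, takes a point from camera to world coordinates). Camera axes: x right, y up, looking along -z (the intrinsics and any distortion apply to the point x, -y, -z); pixel columns grow to the right and rows downward; lengths in m; the calibration is good to about 2 mm. A picture is of the moment at which its call begins. There is no depth.
- r.job_done(): hands the job in; it is judged then, once.
The state is a dict: "time_s": time; "qpos": joint angles; "dq": joint speeds; "effort": joint torques, N m; "ee_pos": TCP position; "tcp_rot": TCP orientation; "ft_force": force on the tool from outside, world axes, zero at the start; "wrist_torque": the same for the moment, N m; "grip_width": opening from 0.0 (shut) to 1.0 (fully open); "gripper_force": force on a finger pad.
Only numpy, scipy, OpenCV 4.12 (cv2) and the standard library are available. Lean on these libraries where they do the work, as an engineer would, in place of code of your own. Each camera call takes 0.05 s, during which the arm holds its last target. There are 200 camera calls.

### The job

The three parts just unpacked on the green mat (a jar of flux, a reel of solder, a small transformer) go into the blue stock trays, each into the tray that already holds one of its kind. The older piece must end up at the front of its tray, the end with the low lip, and the new one behind it: where the old piece still stands at the back, bring it forward to the front first. Leave every piece standing upright on its tray's floor.

Things in the scene. Friction and masses are not known exactly. Their poses are not given: they have to be found in the camera images.
- flux_tray: fixed blue open tray, 208 (x) x 100 (y) mm, inside 200 x 92, walls and floor 4 mm thick; all three alike. Origin: centre of its underside, on the bench top. +x: to its BACK end, wall 40 mm high, away from the robot; -x: to its FRONT, with the low 20 mm lip and a blank label, facing the robot within 6 degrees. Sides 40 mm high, sloping down to the lip. For flux jars: it holds flux_old.
- reel_tray: fixed blue open tray, 208 (x) x 100 (y) mm, inside 200 x 92, walls and floor 4 mm thick; all three alike. Origin: centre of its underside, on the bench top. +x: to its BACK end, wall 40 mm high, away from the robot; -x: to its FRONT, with the low 20 mm lip and a blank label, facing the robot within 6 degrees. Sides 40 mm high, sloping down to the lip. For solder reels: it holds reel_old.
- trafo_tray: fixed blue open tray, 208 (x) x 100 (y) mm, inside 200 x 92, walls and floor 4 mm thick; all three alike. Origin: centre of its underside, on the bench top. +x: to its BACK end, wall 40 mm high, away from the robot; -x: to its FRONT, with the low 20 mm lip and a blank label, facing the robot within 6 degrees. Sides 40 mm high, sloping down to the lip. For transformers: it holds trafo_old.
- flux_old: flux jar: squat round pot, white with a black screw lid, 50 mm across the lid, 42 mm high, about 70 g, standing upright. Origin: centre of its underside, z up, yaw of no meaning. The older one: at the start it stands in the back half of flux_tray.
- reel_old: solder reel standing on one flange: grey-flanged spool full of silver solder wire, 54 mm diameter, 46 mm high, about 260 g, with a dark centre hole on top. Origin: centre of its underside, z up, yaw of no meaning. The older one: at the start it stands in the back half of reel_tray.
- trafo_old: small mains transformer: dark laminated core 54 (x) x 20 (y) mm, copper coil between black cheeks 38 mm wide (x) and 44 mm over both (y), on a steel foot 56 (x) x 46 (y) x 3 mm; 48 mm high, 240 g; grip over the cheeks, along y. Origin: centre of its underside, z up. The older one: at the start it already stands at the front of trafo_tray, its y along the tray.
- flux_new: flux jar: squat round pot, white with a black screw lid, 50 mm across the lid, 42 mm high, about 70 g, standing upright. Origin: centre of its underside, z up, yaw of no meaning. Newly delivered: it stands on the green mat (3 mm thick) to the robot's right.
- reel_new: solder reel standing on one flange: grey-flanged spool full of silver solder wire, 54 mm diameter, 46 mm high, about 260 g, with a dark centre hole on top. Origin: centre of its underside, z up, yaw of no meaning. Newly delivered: it stands on the green mat (3 mm thick) to the robot's right.
- trafo_new: small mains transformer: dark laminated core 54 (x) x 20 (y) mm, copper coil between black cheeks 38 mm wide (x) and 44 mm over both (y), on a steel foot 56 (x) x 46 (y) x 3 mm; 48 mm high, 240 g; grip over the cheeks, along y. Origin: centre of its underside, z up. Newly delivered: it stands on the green mat (3 mm thick) to the robot's right. Any yaw.

How it is judged:
At the end, for the whole second after the job is handed in: In each of the three trays both pieces of its kind stand upright (within 7 degrees) on the tray's floor, released and at rest: the older piece's centre more than 30 mm in front of the tray's middle, the new piece behind it, its centre no more than 30 mm in front of the middle (x of flux_old in the frame of flux_tray between -0.1 and -0.03 m and y of flux_old in the frame of flux_tray between -0.03 and 0.03 m and z of each of flux_old, flux_new in the frame of flux_tray below 0.01 m and angle between each of flux_old, flux_new, reel_old, reel_new, trafo_old, trafo_new's own z axis and vertical below 0.12 rad and linear speed of each of flux_old, flux_new, reel_old, reel_new, trafo_old, trafo_new below 0.02 m/s and angular speed of each of flux_old, flux_new, reel_old, reel_new, trafo_old, trafo_new below 0.2 rad/s and x of flux_new in the frame of flux_tray between -0.03 and 0.1 m and y of flux_new in the frame of flux_tray between -0.03 and 0.03 m and x of reel_old in the frame of reel_tray between -0.1 and -0.03 m and y of reel_old in the frame of reel_tray between -0.03 and 0.03 m and z of each of reel_old, reel_new in the frame of reel_tray below 0.01 m and x of reel_new in the frame of reel_tray between -0.03 and 0.1 m and y of reel_new in the frame of reel_tray between -0.03 and 0.03 m and x of trafo_old in the frame of trafo_tray between -0.1 and -0.03 m and y of trafo_old in the frame of trafo_tray between -0.03 and 0.03 m and z of each of trafo_old, trafo_new in the frame of trafo_tray below 0.01 m and x of trafo_new in the frame of trafo_tray between -0.03 and 0.1 m and y of trafo_new in the frame of trafo_tray between -0.03 and 0.03 m); the robot touches nothing.
It also fails if it takes over 120 s, if anything falls off the work surface, if the arm or the gripper's body presses on something with over 40 N, if the wrist force passes 120 N, or if a joint passes its speed limit or range.

## Working session

There is one attempt and no reset: what is moved stays moved. The work goes in short steps, Python scripts to look and compute and a tool call to move; the robot and the scene stay as the last step left them, time stands still between calls to the robot, and variables do not carry over. Pictures are saved under pics/ and viewed, at most 16 in all, crops included, and the job is handed in when it is done.

Besides the shell and the picture viewer there is one more tool, called in YAML: its name, and indented under it one key for each argument. apply_moves: Moves the arm, as the interface text tells. Its arguments: {"type":"object","properties":{"increments":{"type":"array"},"claw":{"type":"number"}},"required":["increments"]}

```bash
ls; mkdir -p pics; python3 - <<'E'
from rig import r
import cv2,numpy as np
for n in ("scene","top"):
    d=r.get_image(n); cv2.imwrite(f"pics/{n}0.png",d["frame"][:,:,::-1]); print(n,d["mtx"].tolist(),d["k1"],np.round(d["world_from_camera"],3).tolist())
print(r.sense())
E
```

```text
pics
scene [[582.6444940421839, 0.0, 315.29800162781777], [0.0, 582.6444940421839, 239.80159045522544], [0.0, 0.0, 1.0]] -0.12950103851473552 [[-0.83, -0.394, 0.395, 1.019], [0.558, -0.573, 0.6, 0.682], [-0.01, 0.719, 0.695, 0.891], [0.0, 0.0, 0.0, 1.0]]
top [[582.4415429553386, 0.0, 320.7806990868966], [0.0, 582.4415429553386, 240.65576185888207], [0.0, 0.0, 1.0]] -0.1746964474311948 [[-0.003, 0.998, -0.066, 0.447], [-1.0, -0.003, -0.006, -0.04], [-0.006, 0.066, 0.998, 1.304], [0.0, 0.0, 0.0, 1.0]]
{'time_s': 0.1, 'qpos': array([-1.38311501e+00,  8.79039113e-02,  1.37205375e+00,  4.26837570e-05,
        1.68357676e+00, -1.03092749e-01]), 'dq': array([ 0.00022554, -0.00112095, -0.00319722,  0.00200031,  0.00122785,
       -0.00235451]), 'effort': array([ 1.57964485e-03, -3.41252267e+01, -3.03301835e+01,  7.20091118e-02,
        3.04743368e-02, -9.47961121e-05]), 'ee_pos': array([ 0.15761032, -0.52646219,  0.21243376]), 'tcp_rot': array([-3.13966556e+00, -2.42024670e-04,  2.90778594e-01]), 'ft_force': array([-0.65610788,  0.29564832,  0.42788871]), 'wrist_torque': array([-0.02734583,  0.08223694, -0.05702339]), 'gripper_force': 0.0, 'grip_width': 0.9987323943584663}
```

View pics/scene0.png

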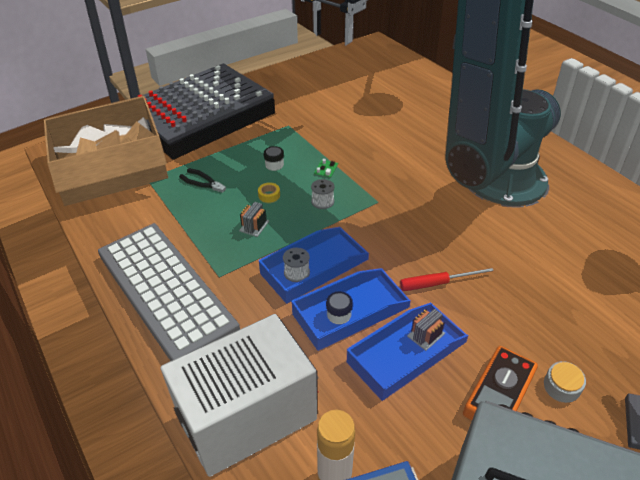

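View pics/top0.png

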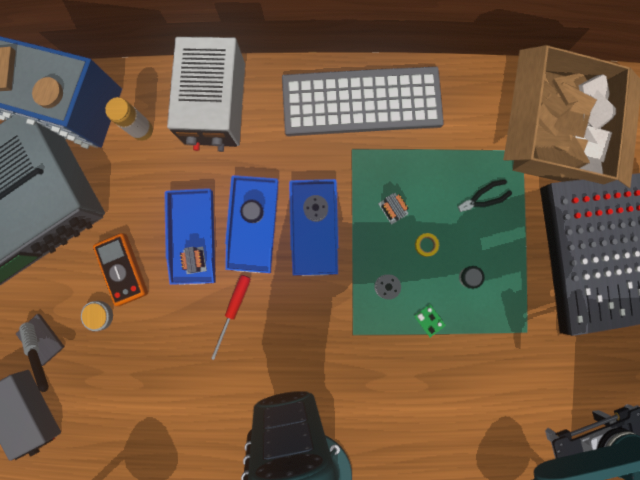

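The scene picture shows the reel tray at (313,263), the flux tray at (350,306) and the trafo tray at (407,350). The new jar is at (273,157), the reel at (322,193) and the trafo at (253,219). In the top picture the trays are at (190,237), (252,224) and (315,228) for trafo, flux and reel, with the old jar at (251,211), reel at (316,208) and trafo at (193,260). The new jar is at (472,277), the reel at (388,287) and the trafo at (394,207).

```bash
cat > h.py <<'E'
import cv2,numpy as np
from rig import r
def ray(d,uv):
    K=d["mtx"];u=(np.array(uv,float)-K[:2,2])/K[0,0]
    s=u.copy()
    for _ in range(20): s=u/(1+d["k1"]*(s@s))
    T=np.array(d["world_from_camera"]);v=T[:3,:3]@np.array([s[0],-s[1],-1.]);return T[:3,3],v
def plane(d,uv,z):
    o,v=ray(d,uv);return o+v*(z-o[2])/v[2]
def tri(d1,p1,d2,p2):
    o1,a=ray(d1,p1);o2,b=ray(d2,p2)
    s=np.linalg.lstsq(np.c_[a,-b],o2-o1,rcond=None)[0]
    p,q=o1+a*s[0],o2+b*s[1];return (p+q)/2,np.linalg.norm(p-q)
def proj(d,P):
    T=np.linalg.inv(np.array(d["world_from_camera"]));c=T[:3,:3]@np.array(P)+T[:3,3]
    s=np.array([c[0],-c[1]])/-c[2];s=s*(1+d["k1"]*(s@s));return s*d["mtx"][0,0]+d["mtx"][:2,2]
def blob(mask,near,rad):
    """centroid, area, contour of the largest blob within rad of near"""
    m=np.zeros_like(mask);cv2.circle(m,tuple(int(x) for x in near),rad,255,-1);m&=mask
    cs,_=cv2.findContours(m,cv2.RETR_EXTERNAL,cv2.CHAIN_APPROX_NONE);c=max(cs,key=cv2.contourArea)
    M=cv2.moments(c);return np.array([M["m10"],M["m01"]])/M["m00"],M["m00"],c
def hsv(d): return cv2.cvtColor(d["frame"],cv2.COLOR_RGB2HSV)
E
python3 - <<'E'
from h import *
D={n:r.get_image(n) for n in("scene","top")}
S,T=D["scene"],D["top"]
B={n:cv2.inRange(hsv(d),(108,140,40),(125,255,255)) for n,d in D.items()}
def quad(n,near):
    m=cv2.morphologyEx(B[n],cv2.MORPH_OPEN,np.ones((3,3)))
    _,a,c=blob(m,near,70)
    h=cv2.convexHull(c)
    for e in np.arange(1,15,.5):
        q=cv2.approxPolyDP(h,e,True)
        if len(q)<=4:break
    return a,q[:,0].astype(float)
for k,t,s in(("trafo",(190,237),(407,350)),("flux",(252,224),(350,306)),("reel",(315,228),(313,263))):
    a,q=quad("top",t);b,p=quad("scene",s); print(k,a,q.tolist(),b,p.tolist())
    for u in q:
        X,g=min((tri(T,u,S,v) for v in p),key=lambda x:x[1]+abs(x[0][2]-.03)); print("  ",X.round(4),round(g*1e3,1))
for k,t,s,ty in(("flux_old",(251,211),(339,303),0),("flux_new",(472,277),(273,153),0),("reel_old",(316,208),(296,257),0),("reel_new",(388,287),(322,186),0)):
    for lo in (50,60,75):
        o=[]
        for n,uv,in(("top",t),("scene",s)):
            h=hsv(D[n]);m=((h[...,2]<lo+ (60 if 'reel' in k else 0))&((h[...,1]<110))).astype(np.uint8)*255
            if 'reel' in k: m=cv2.inRange(h,(0,0,0),(179,90,255))
            o.append(blob(m,uv,20))
        X,g=tri(T,o[0][0],S,o[1][0]);print(k,lo,X.round(4),round(g*1e3,1),[x[1] for x in o],[x[0].round(1).tolist() for x in o])
E
```

```text
trafo 3681.5 [[209.0, 189.0], [213.0, 281.0], [173.0, 283.0], [170.0, 191.0]] 4583.0 [[430.0, 304.0], [466.0, 337.0], [383.0, 397.0], [348.0, 349.0]]
   [0.6444 0.2131 0.0449] 0.7
   [0.4425 0.2062 0.0232] 0.7
   [0.4366 0.2996 0.0157] 2.3
   [0.6434 0.3101 0.0165] 4.3
flux 4204.5 [[233.0, 176.0], [277.0, 181.0], [269.0, 272.0], [226.0, 268.0]] 7558.0 [[350.0, 237.0], [408.0, 306.0], [317.0, 348.0], [283.0, 286.0]]
   [0.6777 0.1645 0.0178] 0.5
   [0.6653 0.0541 0.0757] 23.4
   [0.4872 0.0551 0.1081] 64.2
   [0.4721 0.1789 0.0103] 2.4
reel 4077.0 [[335.0, 180.0], [336.0, 273.0], [294.0, 274.0], [290.0, 182.0]] 7857.0 [[340.0, 228.0], [379.0, 286.0], [349.0, 323.0], [305.0, 331.0], [259.0, 260.0]]
   [ 0.6635 -0.0644  0.0438] 2.3
   [ 0.4604 -0.0661  0.0241] 2.1
   [0.4804 0.0068 0.0907] 57.1
   [ 0.6593  0.0541 -0.0617] 42.7Traceback (most recent call last):
  File "<stdin>", line 23, in <module>
  File "h.py", line 20, in blob
    cs,_=cv2.findContours(m,cv2.RETR_EXTERNAL,cv2.CHAIN_APPROX_NONE);c=max(cs,key=cv2.contourArea)
                                                                       ~~~^^^^^^^^^^^^^^^^^^^^^^^^
ValueError: max() iterable argument is empty
```

```bash
python3 - <<'E'
from h import *
D={n:r.get_image(n) for n in("scene","top")}
T=D["top"]
for k,q in(("trafo",[[209,189],[213,281],[168,283],[166,191]]),("flux",[[233,176],[277,181],[269,272],[226,268]]),("reel",[[335,180],[336,273],[294,274],[290,182]])):
    P=[plane(T,u,.04 if u[1]<220 else .02)[:2] for u in q];P=np.array(P);b=P[P[:,0]>.55].mean(0);f=P[P[:,0]<.55].mean(0)
    print(k,P.round(3).tolist(),"c",((b+f)/2).round(4),"yaw",round(np.arctan2(*(b-f)[::-1]),3),"len",np.linalg.norm(b-f).round(4))
I=[]
for n,L in(("top",[(251,211),(472,277),(316,208),(388,287),(394,207),(193,260)]),("scene",[(339,303),(273,157),(296,262),(322,193),(253,219),(428,328)])):
    row=[]
    for u,v in L:
        c=D[n]["frame"][v-20:v+21,u-20:u+21,::-1]; row.append(cv2.resize(c,(133,133),interpolation=cv2.INTER_NEAREST))
    I.append(np.hstack(row))
cv2.imwrite("pics/m.png",np.vstack(I))
E
```

```text
trafo [[0.645, 0.214], [0.442, 0.207], [0.437, 0.309], [0.641, 0.311]] c [0.5415 0.2605] yaw 0.023 len 0.2034
flux [[0.673, 0.161], [0.662, 0.064], [0.462, 0.082], [0.471, 0.178]] c [0.5671 0.1212] yaw -0.089 len 0.2017
reel [[0.663, -0.064], [0.46, -0.066], [0.458, 0.027], [0.659, 0.035]] c [ 0.5599 -0.0169] yaw 0.024 len 0.2025
```

View pics/m.png

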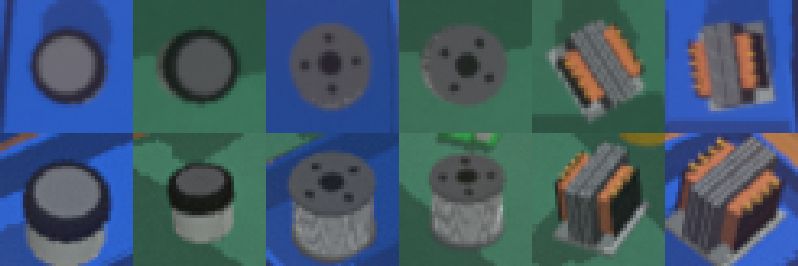

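The montage shows every piece upright. The reels' dark holes and the jars' lid discs give top centres in both views: jars at (251.2,210.9)/(339.5,298.9) and (474,277.2)/(273.5,151), reels at (315.3,207.3)/(295.5,256.6) and (388.2,286.6)/(322.5,185.8). The trafo cores are at (395.7,205.9)/(254.7,208.4) and (188.9,259.5).

```bash
python3 - <<'E'
from h import *
S,T=r.get_image("scene"),r.get_image("top")
tr={"trafo":((.5415,.2605),.023),"flux":((.5671,.1212),-.089),"reel":((.5599,-.0169),.024)}
for k,t,s,z in(("flux_old",(251.2,210.9),(339.5,298.9),.046),("reel_old",(315.3,207.3),(295.5,256.6),.05),("trafo_old",(188.9,259.5),(431,319),.052),("flux_new",(474,277.2),(273.5,151),.045),("reel_new",(388.2,286.6),(322.5,185.8),.049),("trafo_new",(395.7,205.9),(254.7,208.4),.051)):
    X,g=tri(T,t,S,s);p=plane(T,t,z);c,a=tr[k.split("_")[0]];q=plane(S,s,z)
    d=p[:2]-c;R=np.array([[np.cos(a),np.sin(a)],[-np.sin(a),np.cos(a)]])
    print(k,X.round(4),"gap",round(g*1e3,1),"planeT",p[:2].round(4),"planeS",q[:2].round(4),"in tray",(R@d).round(4))
d=r.get_image("wrist");cv2.imwrite("pics/w0.png",d["frame"][:,:,::-1]);print(np.array(d["world_from_camera"]).round(3).tolist(),d["mtx"][0,0],d["k1"],r.sense()["time_s"])
E
```

```text
flux_old [0.5945 0.1177 0.0544] gap 1.3 planeT [0.5949 0.1192] planeS [0.5907 0.1116] in tray [0.0279 0.0005]
reel_old [ 0.6024 -0.0216  0.0545] gap 2.9 planeT [ 0.6017 -0.0207] planeS [ 0.6013 -0.0263] in tray [ 0.0417 -0.0048]
trafo_old [0.4885 0.2529 0.0587] gap 0.3 planeT [0.4889 0.2544] planeS [0.4841 0.2496] in tray [-0.0528 -0.0049]
flux_new [ 0.4491 -0.3659  0.0494] gap 1.3 planeT [ 0.4486 -0.3667] planeS [ 0.4466 -0.3719] in tray [-0.0747 -0.4965]
reel_new [ 0.4305 -0.1774  0.0548] gap 2.0 planeT [ 0.4296 -0.1774] planeS [ 0.4272 -0.184 ] in tray [-0.1341 -0.1573]
trafo_new [ 0.6019 -0.1933  0.06  ] gap 3.0 planeT [ 0.6043 -0.1952] planeS [ 0.5963 -0.2016] in tray [ 0.0523 -0.4571]
[[0.286, 0.928, 0.24, 0.227], [-0.958, 0.277, 0.071, -0.505], [-0.001, -0.25, 0.968, 0.384], [0.0, 0.0, 0.0, 1.0]] 424.58335624937837 -0.07616084492472391 0.45
```

View pics/w0.png

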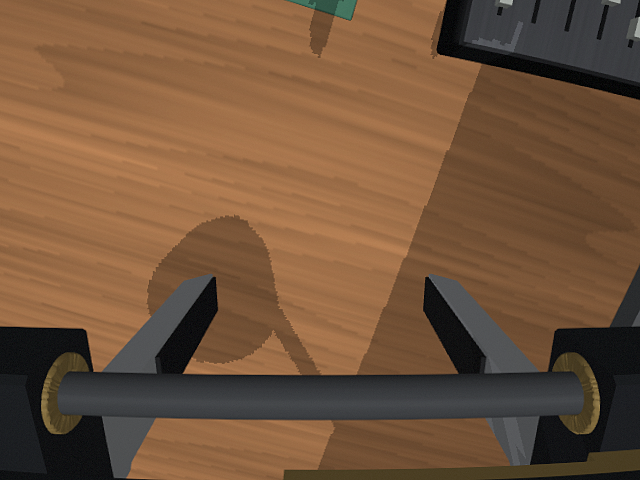

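The wrist picture shows the closing line running left to right, the fingers at (190,300) and (450,300), and the mat's corner at the top near (320,10). I'll turn and go above the new transformer.

apply_moves:
  increments:
    - [0, 0, 0, -0.155]
    - [0, 0, 0, -0.155]
    - [0, 0, 0, -0.15]
    - [0.06, 0.006, 0, 0]
    - [0.06, 0.006, 0, 0]
  claw: 1

```text
time_s: 1.08
ee_pos: [0.2542, -0.4533, 0.2134]
tcp_rot: [3.141, -0.0, 0.748]
ft_force: [0.7, -0.5, 0.2]
grip_width: 1.004
gripper_force: 0.0
```

apply_moves:
  increments:
    - [0.06, 0.007, 0, 0]
    - [0.06, 0.007, 0, 0]
    - [0.06, 0.007, 0, 0]
    - [0.06, 0.007, 0, 0]
    - [0.06, 0.007, 0, 0]

```text
time_s: 1.7
ee_pos: [0.4983, -0.2734, 0.2137]
tcp_rot: [3.141, 0.0, 0.751]
ft_force: [0.6, -0.3, 0.3]
grip_width: 0.997
gripper_force: 0.0
```

apply_moves:
  increments:
    - [0.06, 0.007, 0, 0]
    - [0.055, 0.006, 0, 0]
    - [0, 0, 0, 0]
    - [0, 0, 0, 0]

```text
time_s: 2.2
ee_pos: [0.5894, -0.206, 0.2133]
tcp_rot: [-3.141, 0.001, 0.751]
ft_force: [-0.2, -0.1, 0.3]
grip_width: 1.001
gripper_force: 0.0
```

```bash
python3 - <<'E'
from h import *
d=r.get_image("wrist");cv2.imwrite("pics/w1.png",d["frame"][:,:,::-1]);print(np.array(d["world_from_camera"]).round(3).tolist(),r.sense())
E
```

```text
[[0.682, 0.708, 0.184, 0.643], [-0.731, 0.66, 0.17, -0.155], [-0.001, -0.251, 0.968, 0.384], [0.0, 0.0, 0.0, 1.0]] {'time_s': 2.25, 'qpos': array([-4.27708335e-01,  2.54118069e-01,  1.17872963e+00, -7.14297184e-04,
        1.70898372e+00,  3.93197690e-01]), 'dq': array([-0.01787493, -0.01190882,  0.00404852,  0.00347701, -0.00064367,
       -0.0002104 ]), 'effort': array([ 7.23278336e-01, -4.06831062e+01, -3.03289747e+01,  1.19471303e-01,
       -2.51082372e-02, -2.38040309e-03]), 'ee_pos': array([ 0.58906604, -0.20658895,  0.21353053]), 'tcp_rot': array([3.14154208e+00, 7.44986537e-04, 7.49791975e-01]), 'ft_force': array([-0.03472487,  0.04348527,  1.56774174]), 'wrist_torque': array([-0.00436961, -0.00156305, -0.03211796]), 'gripper_force': 0.0, 'grip_width': 0.9993850890188162}
```

View pics/w1.png

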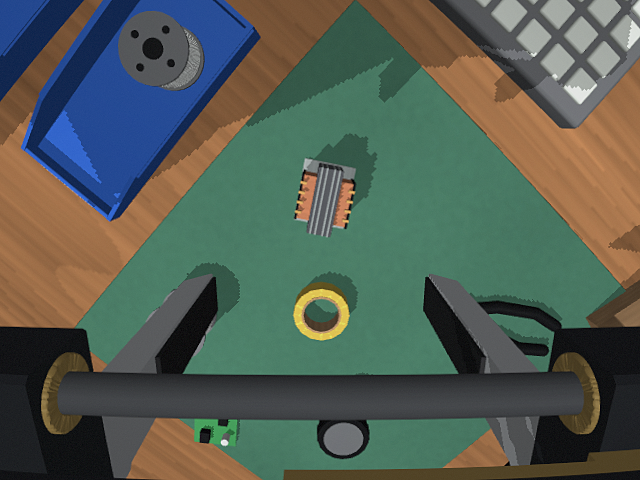

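The wrist picture shows the new trafo with its core strip from (330,167) to (319,235) and copper on both sides, so its y runs left-right, nearly along the fingers' line. The reel_old hole is at (152,48).

```bash
cat >> h.py <<'E'
def toolshift(P,s=None):
    """tool-frame shift to bring the TCP to world P"""
    from scipy.spatial.transform import Rotation as Ro
    s=s or r.sense();return Ro.from_euler("xyz",s["tcp_rot"]).as_matrix().T@(np.array(P)-s["ee_pos"])
E
python3 - <<'E'
from h import *
d=r.get_image("wrist");T=r.get_image("top")
cv2.imwrite("pics/x.png",d["frame"][:,:,::-1])
f=d["frame"][140:260,270:380]
h=cv2.cvtColor(f,cv2.COLOR_RGB2HSV);
print("copper blobs");m=cv2.inRange(h,(3,90,100),(18,255,255))
n,l,st,c=cv2.connectedComponentsWithStats(m)
for i in range(1,n):
    if st[i,4]>60: print(st[i].tolist(),(c[i]+[270,140]).round(1))
core=cv2.inRange(h,(0,0,50),(179,50,140));n,l,st,c=cv2.connectedComponentsWithStats(core)
i=1+np.argmax(st[1:,4]);pts=np.argwhere(l==i)[:,::-1].astype(np.float32);print("core",st[i],cv2.minAreaRect(pts))
for e in((330.5,167),(319.5,235),(325,201)): print(plane(d,e,.051).round(4))
a=plane(d,(330.5,167),.051)-plane(d,(319.5,235),.051);print("len",np.hypot(*a[:2]),"ang",np.arctan2(a[1],a[0]))
print("reel_old",tri(d,(152,48),T,(315.3,207.3)),plane(d,(152,48),.05))
print("trafo_new",tri(d,(325,201),T,(395.7,205.9)))
E
```

```text
copper blobs
[25, 34, 22, 45, 573] [305.7 196. ]
[63, 41, 22, 45, 538] [342.9 203.1]
core [  33   19   53   77 1557] ((53.23076629638672, 57.846153259277344), (50.990196228027344, 72.9552001953125), 11.309932708740234)
[ 0.6264 -0.1816  0.051 ]
[ 0.5805 -0.2125  0.051 ]
[ 0.6039 -0.1967  0.051 ]
len 0.055319111451101466 ang 0.5931713412463735
reel_old (array([ 0.60120953, -0.02113206,  0.04797573]), np.float64(0.0017844219782476725)) [ 0.60073066 -0.02246142  0.05      ]
trafo_new (array([ 0.60410159, -0.1957866 ,  0.05260439]), np.float64(0.0014755518904245556))
```

apply_moves:
  increments:
    - [0, 0, 0, 0.165]
    - [0.018, -0.001, 0.04, 0]
    - [0, 0, 0.05, 0]
    - [0, 0, 0.05, 0]
    - [0, 0, 0.03, 0]

```text
time_s: 2.98
ee_pos: [0.6018, -0.1957, 0.0406]
tcp_rot: [-3.138, 0.002, 0.584]
ft_force: [0.6, 1.0, -0.1]
grip_width: 0.998
gripper_force: 0.0
```

```bash
python3 - <<'E'
from h import *
d=r.get_image("wrist");cv2.imwrite("pics/w2.png",d["frame"][:,:,::-1]);print(r.sense()["ee_pos"])
E
```

```text
[ 0.59962459 -0.19480466  0.03652821]
```

View pics/w2.png

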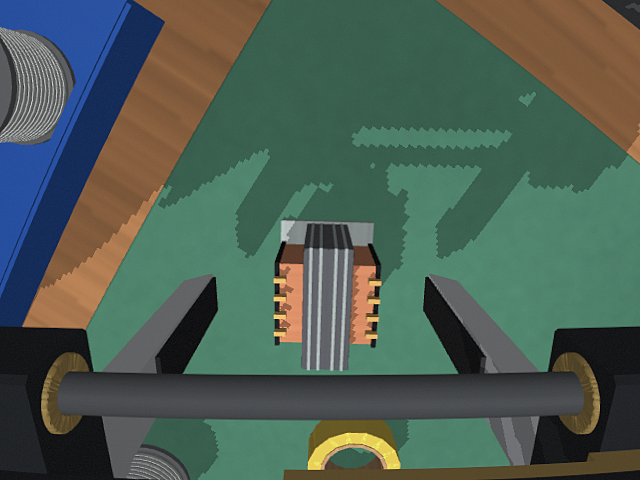

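The trafo sits squarely between the fingers, centre (327,290), aligned with the pads. I'll lower and grip.

apply_moves:
  increments:
    - [0.003, 0.002, 0.014, 0]
    - [0, 0, 0, 0]

```text
time_s: 3.28
ee_pos: [0.608, -0.1957, 0.0299]
tcp_rot: [3.141, -0.0, 0.585]
ft_force: [-0.8, 0.1, 0.0]
grip_width: 0.997
gripper_force: 0.0
```

apply_moves:
  increments:
    - [0, 0, 0, 0]
    - [0, 0, 0, 0]
    - [0, 0, 0, 0]
    - [0, 0, 0, 0]
    - [0, 0, 0, 0]
  claw: -1

```text
time_s: 3.9
ee_pos: [0.6078, -0.195, 0.0295]
tcp_rot: [3.142, 0.0, 0.586]
ft_force: [-1.2, -0.0, 0.2]
grip_width: 0.504
gripper_force: 0.0
```

apply_moves:
  increments:
    - [-0.003, 0, 0.004, 0]
    - [0, 0, 0, 0]
    - [0, 0, 0, 0]
    - [0, 0, -0.01, 0]
    - [0, 0, -0.04, 0]

```text
time_s: 4.53
ee_pos: [0.6021, -0.1957, 0.0714]
tcp_rot: [-3.134, 0.006, 0.586]
ft_force: [0.6, 0.2, -1.6]
grip_width: 0.47
gripper_force: 29.8
```

apply_moves:
  increments:
    - [0, 0, -0.045, -0.168]
    - [0, 0, -0.045, -0.168]
    - [0, 0, 0, -0.168]
    - [0, 0, 0, -0.168]
    - [0, 0, 0, -0.168]

```text
time_s: 5.15
ee_pos: [0.6046, -0.1969, 0.1644]
tcp_rot: [-3.139, 0.0, 1.431]
ft_force: [1.2, -1.3, -3.1]
grip_width: 0.468
gripper_force: 29.8
```

apply_moves:
  increments:
    - [0, 0, 0, -0.168]
    - [0.057, -0.0015, 0, 0]
    - [0.057, -0.0015, 0, 0]
    - [0.057, -0.0015, 0, 0]
    - [0.057, -0.0015, 0, 0]

```text
time_s: 5.78
ee_pos: [0.5932, 0.0324, 0.1644]
tcp_rot: [-3.14, 0.0, 1.593]
ft_force: [-0.2, 0.6, -2.6]
grip_width: 0.466
gripper_force: 29.8
```

apply_moves:
  increments:
    - [0.057, -0.0015, 0, 0]
    - [0.057, -0.0015, 0, 0]
    - [0.057, -0.0015, 0, 0]
    - [0.057, -0.0015, 0, 0]
    - [0, 0, 0, 0]

```text
time_s: 6.4
ee_pos: [0.5813, 0.2626, 0.1639]
tcp_rot: [-3.139, -0.0, 1.6]
ft_force: [-0.5, -0.2, -2.3]
grip_width: 0.469
gripper_force: 29.8
```

```bash
python3 - <<'E'
from h import *
d=r.get_image("wrist");cv2.imwrite("pics/w3.png",d["frame"][:,:,::-1]);s=r.sense();print(s["ee_pos"],s["tcp_rot"],toolshift((.5795,.2614,.03)))
E
```

```text
[0.58184425 0.2602424  0.16399803] [-3.13929916e+00  1.63536345e-03  1.59711080e+00] [ 0.00143802 -0.00200566  0.13400081]
```

View pics/w3.png

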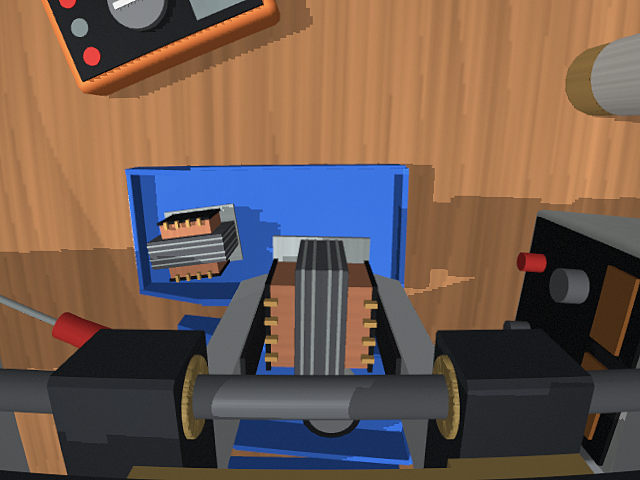

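The held trafo is upright at (320,310). The old one stands at the front of the tray at (192,243), with the tray's back wall at column 405 and the box well to the right. I'll lower it in.

apply_moves:
  increments:
    - [0.001, -0.002, 0.05, 0]
    - [0, 0, 0.05, 0]
    - [0, 0, 0.03, 0]
    - [0, 0, 0, 0]
    - [0, 0, 0, 0]

```text
time_s: 7.08
ee_pos: [0.5816, 0.259, 0.0367]
tcp_rot: [3.14, 0.0, 1.593]
ft_force: [0.6, 0.9, -2.6]
grip_width: 0.467
gripper_force: 29.9
```

apply_moves:
  increments:
    - [0, 0, 0.003, 0]
    - [0, 0, 0, 0]

```text
time_s: 7.32
ee_pos: [0.5812, 0.2598, 0.0333]
tcp_rot: [3.141, -0.0, 1.594]
ft_force: [0.2, -0.5, -2.9]
grip_width: 0.467
gripper_force: 29.9
```

apply_moves:
  increments:
    - [0, 0, 0.003, 0]
    - [0, 0, 0, 0]

```text
time_s: 7.58
ee_pos: [0.5806, 0.2599, 0.0292]
tcp_rot: [-3.141, 0.0, 1.594]
ft_force: [0.5, -0.3, -2.4]
grip_width: 0.468
gripper_force: 29.9
```

apply_moves:
  increments:
    - [0, 0, 0.002, 0]
    - [0, 0, 0, 0]

```text
time_s: 7.82
ee_pos: [0.5808, 0.26, 0.0287]
tcp_rot: [3.141, -0.0, 1.594]
ft_force: [-3.2, -0.7, 3.7]
grip_width: 0.468
gripper_force: 29.9
```

```bash
python3 -c "
from rig import r
s=r.sense();print(s['ee_pos'],s['ft_force'])"
```

```text
[0.58081957 0.26003435 0.02871504] [-3.16950939 -0.71919433  3.68721299]
```

apply_moves:
  increments:
    - [0, 0, 0, 0]
    - [0, 0, 0, 0]
    - [0, 0, -0.02, 0]
    - [0, 0, -0.055, 0]
    - [0, 0, -0.05, 0]
  claw: 0.25

```text
time_s: 8.45
ee_pos: [0.5811, 0.2599, 0.1554]
tcp_rot: [3.14, -0.0, 1.594]
ft_force: [1.2, 0.7, 0.1]
grip_width: 0.621
gripper_force: 0.0
```

apply_moves:
  increments:
    - [-0.02, 0, -0.05, 0.112]
    - [-0.05, 0, 0, 0]
    - [-0.05, 0, 0, 0]
    - [-0.045, 0, 0, 0]
    - [0, 0, 0, 0]
  claw: 1

```text
time_s: 9.07
ee_pos: [0.5687, 0.0927, 0.2044]
tcp_rot: [3.139, 0.0, 1.477]
ft_force: [0.2, 0.3, 0.1]
grip_width: 1.001
gripper_force: 0.0
```

```bash
python3 - <<'E'
from h import *
d=r.get_image("wrist");cv2.imwrite("pics/w4.png",d["frame"][:,:,::-1]);s=r.sense();print(s["ee_pos"],s["tcp_rot"])
E
```

```text
[0.56876741 0.09448689 0.20411954] [ 3.13919873e+00 -8.38177563e-04  1.47923744e+00]
```

View pics/w4.png

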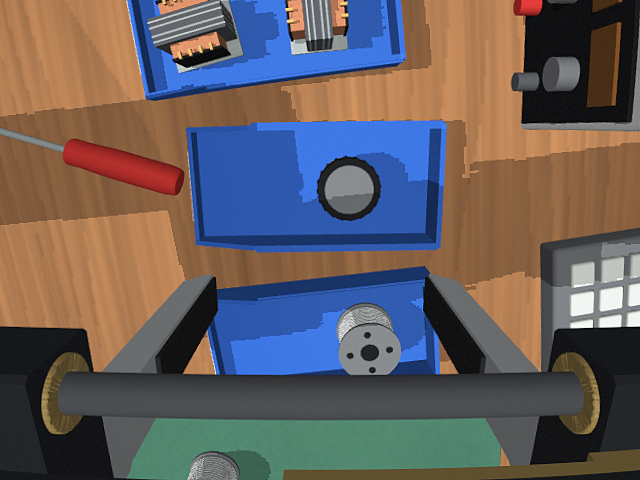

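The picture shows the placed trafo upright behind the old one. The flux tray's rim corners are (187,128), (197,246), (440,250) and (446,121), and the jar lid is at (349.5,188.5).

```bash
python3 - <<'E'
from h import *
d=r.get_image("wrist");T=r.get_image("top")
P=np.array([plane(d,u,.04 if u[0]>300 else .02)[:2] for u in((187,128),(197,246),(440,250),(446,121))]);print(P.round(4))
f,b=P[:2].mean(0),P[2:].mean(0);a=np.arctan2(*(b-f)[::-1]);c=(f+b)/2;print("tray",c.round(4),a.round(3),np.linalg.norm(b-f).round(4))
print(tri(d,(349.5,188.5),T,(251.2,210.9)));p=plane(d,(349.5,188.5),.046);print("jar",p)
R=np.array([[np.cos(a),np.sin(a)],[-np.sin(a),np.cos(a)]]);print("in tray",R@(p[:2]-c));print(toolshift((p[0],p[1],.03)))
E
```

```text
[[0.4675 0.1796]
 [0.4599 0.0796]
 [0.6657 0.0626]
 [0.6732 0.1657]]
tray [0.5666 0.1218] -0.075 0.2063
(array([0.59528996, 0.12003691, 0.04007815]), np.float64(0.0007128222443954541))
jar [0.59459827 0.12095864 0.046     ]
in tray [0.0279939  0.00121261]
[0.02683034 0.02333519 0.17351806]
```

apply_moves:
  increments:
    - [0.026, 0.023, 0.03, 0]
    - [0, 0, 0.05, 0]
    - [0, 0, 0.05, 0]
    - [0, 0, 0.05, 0]
    - [0, 0, 0, 0]

```text
time_s: 9.85
ee_pos: [0.59, 0.1205, 0.0178]
tcp_rot: [-3.132, 0.002, 1.484]
ft_force: [-0.5, 0.2, 1.0]
grip_width: 1.0
gripper_force: 0.0
```

```bash
python3 - <<'E'
from h import *
r.get_image("top");print(r.sense()["ee_pos"],toolshift((.595,.1205,.0245)))
E
```

```text
[0.59247396 0.12050461 0.02124562] [ 0.00021364  0.00250469 -0.00326385]
```

apply_moves:
  increments:
    - [0, 0.002, -0.002, 0]
    - [0, 0, 0, 0]
    - [0, 0, 0, 0]
    - [0, 0, 0, 0]
    - [0, 0, 0, 0]
  claw: -1

```text
time_s: 10.52
ee_pos: [0.5955, 0.1191, 0.0247]
tcp_rot: [-3.141, 0.0, 1.482]
ft_force: [-0.7, 0.4, 1.8]
grip_width: 0.525
gripper_force: 30.0
```

apply_moves:
  increments:
    - [0, 0, 0, 0]
    - [0, 0, 0, 0]

```text
time_s: 10.78
ee_pos: [0.5955, 0.119, 0.0247]
tcp_rot: [-3.141, 0.0, 1.482]
ft_force: [-2.0, 0.4, 2.0]
grip_width: 0.525
gripper_force: 30.0
```

apply_moves:
  increments:
    - [0, 0, -0.012, 0]
    - [0, -0.039, 0, 0]
    - [0, -0.039, 0, 0]
    - [0, 0, 0, 0]
    - [0, 0, 0.011, 0]

```text
time_s: 11.4
ee_pos: [0.52, 0.1262, 0.0269]
tcp_rot: [3.137, -0.001, 1.482]
ft_force: [0.9, 0.5, -1.0]
grip_width: 0.523
gripper_force: 30.0
```

apply_moves:
  increments:
    - [0, 0, 0, 0]
    - [0, 0, 0.001, 0]
    - [0, 0, 0, 0]

```text
time_s: 11.78
ee_pos: [0.5187, 0.1259, 0.0247]
tcp_rot: [3.141, 0.0, 1.482]
ft_force: [1.7, 0.3, 0.8]
grip_width: 0.524
gripper_force: 30.0
```

apply_moves:
  increments:
    - [0, 0, 0, 0]
    - [0, 0, 0, 0]
    - [0, 0, -0.02, 0]
    - [0, 0, -0.055, 0]
    - [0, 0, -0.05, -0.112]
  claw: 0.3

```text
time_s: 12.4
ee_pos: [0.5176, 0.1261, 0.1506]
tcp_rot: [-3.141, 0.0, 1.597]
ft_force: [1.6, 0.1, -0.2]
grip_width: 0.649
gripper_force: 0.0
```

apply_moves:
  increments:
    - [-0.045, 0.015, -0.05, 0]
    - [-0.045, 0.015, 0, 0]
    - [-0.045, 0.015, 0, 0]
    - [-0.037, 0.012, 0, 0]
    - [0, 0, 0, 0]
  claw: 1

```text
time_s: 13.02
ee_pos: [0.5776, -0.0428, 0.1941]
tcp_rot: [-3.141, 0.0, 1.59]
ft_force: [-0.5, -0.3, -0.2]
grip_width: 1.002
gripper_force: 0.0
```

```bash
python3 - <<'E'
from h import *
d=r.get_image("wrist");cv2.imwrite("pics/w5.png",d["frame"][:,:,::-1]);s=r.sense();print(s["ee_pos"],s["tcp_rot"])
E
```

```text
[ 0.57728524 -0.04112816  0.1942778 ] [-3.14059568e+00 -7.08636110e-04  1.59175809e+00]
```

View pics/w5.png

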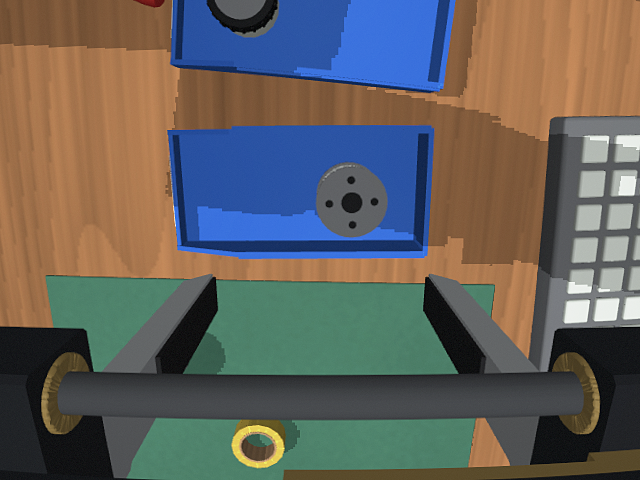

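The moved jar stands upright at the front of its tray, near (242,10). The reel_old hole is at (351.5,203) and its tray corners at (168,130), (178,251), (426,258) and (433,126).

```bash
python3 - <<'E'
from h import *
d=r.get_image("wrist");T=r.get_image("top")
P=np.array([plane(d,u,.04 if u[0]>300 else .02)[:2] for u in((168,130),(178,251),(426,258),(433,126))]);print(P.round(4))
f,b=P[:2].mean(0),P[2:].mean(0);a=np.arctan2(*(b-f)[::-1]);c=(f+b)/2;print("tray",c.round(4),a.round(3),np.linalg.norm(b-f).round(4))
print(tri(d,(351.5,203),T,(315.3,207.3)));p=plane(d,(351.5,203),.05);print("reel",p)
R=np.array([[np.cos(a),np.sin(a)],[-np.sin(a),np.cos(a)]]);print("in tray",R@(p[:2]-c));print(toolshift((p[0],p[1],.026)))
E
```

```text
[[ 0.4541  0.0304]
 [ 0.4564 -0.0703]
 [ 0.663  -0.066 ]
 [ 0.6602  0.0371]]
tray [ 0.5584 -0.0172] 0.027 0.2064
(array([ 0.60080167, -0.02059501,  0.05315317]), np.float64(0.001073567239636573))
reel [ 0.60052078 -0.02098437  0.05      ]
in tray [ 0.04197634 -0.00487418]
[0.01790418 0.02396435 0.16866691]
```

apply_moves:
  increments:
    - [0.018, 0.023, 0.02, 0]
    - [0, 0, 0.05, 0]
    - [0, 0, 0.05, 0]
    - [0, 0, 0, 0]
    - [0, 0, 0, 0]
  claw: 0.5

```text
time_s: 13.8
ee_pos: [0.601, -0.0212, 0.0771]
tcp_rot: [3.139, 0.0, 1.595]
ft_force: [1.5, -0.1, 0.1]
grip_width: 0.748
gripper_force: 0.0
```

```bash
python3 - <<'E'
from h import *
d=r.get_image("wrist");cv2.imwrite("pics/w6.png",d["frame"][:,:,::-1]);print(r.sense()["ee_pos"],r.sense()["grip_width"],toolshift((.6007,-.0209,.026)))
E
```

```text
[ 0.60176828 -0.02149007  0.07810268] 0.7481045379559215 [ 0.00065357 -0.00132706  0.05209597]
```

View pics/w6.png

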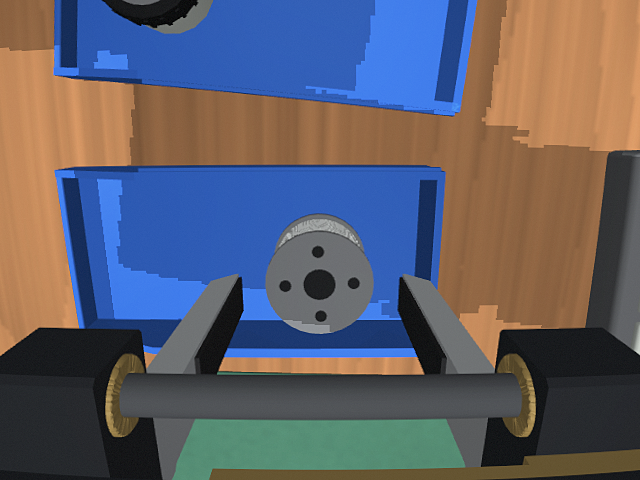

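The reel is centred between the fingers: hole at (319,284), gaps about equal, and the right finger clear of the back wall. I'll lower and grip.

apply_moves:
  increments:
    - [0, 0, 0.035, 0]
    - [0, 0, 0.017, 0]
    - [0, 0, 0, 0]
    - [0, 0, 0, 0]

```text
time_s: 14.35
ee_pos: [0.6011, -0.0221, 0.0245]
tcp_rot: [3.139, 0.0, 1.594]
ft_force: [-0.2, 0.1, 0.9]
grip_width: 0.75
gripper_force: 0.0
```

apply_moves:
  increments:
    - [0, 0, 0, 0]
    - [0, 0, 0, 0]
    - [0, 0, 0, 0]
    - [0, 0, 0, 0]
  claw: -1

```text
time_s: 14.85
ee_pos: [0.6006, -0.022, 0.0238]
tcp_rot: [3.14, 0.0, 1.594]
ft_force: [-0.4, 0.3, 3.5]
grip_width: 0.572
gripper_force: 30.0
```

apply_moves:
  increments:
    - [0, 0, -0.012, 0]
    - [0.002, -0.045, 0, 0]
    - [0.002, -0.045, 0, 0]
    - [0, 0, 0, 0]
    - [0, 0, 0.01, 0]

```text
time_s: 15.48
ee_pos: [0.5113, -0.0202, 0.0257]
tcp_rot: [3.138, 0.001, 1.594]
ft_force: [1.0, -0.3, -1.6]
grip_width: 0.573
gripper_force: 30.0
```

apply_moves:
  increments:
    - [0, 0, 0, 0]
    - [0, 0, 0.002, 0]
    - [0, 0, 0, 0]

```text
time_s: 15.85
ee_pos: [0.5109, -0.0201, 0.0237]
tcp_rot: [3.141, 0.0, 1.594]
ft_force: [-1.9, 0.7, 2.9]
grip_width: 0.571
gripper_force: 30.0
```

apply_moves:
  increments:
    - [0, 0, 0, 0]
    - [0, 0, 0, 0]
    - [0, 0, -0.02, 0]
    - [0, 0, -0.055, 0]
    - [0, 0, -0.05, 0]
  claw: 0.36

```text
time_s: 16.48
ee_pos: [0.5098, -0.02, 0.149]
tcp_rot: [-3.141, 0.0, 1.594]
ft_force: [0.3, -0.4, 0.5]
grip_width: 0.68
gripper_force: 0.0
```

apply_moves:
  increments:
    - [-0.045, -0.022, -0.05, 0]
    - [-0.045, -0.022, 0, 0]
    - [-0.045, -0.022, 0, 0]
    - [-0.043, -0.019, 0, 0]
    - [0, 0, 0, 0]
  claw: 1

```text
time_s: 17.1
ee_pos: [0.4304, -0.1969, 0.1919]
tcp_rot: [-3.142, 0.001, 1.589]
ft_force: [0.3, 0.9, -0.3]
grip_width: 1.001
gripper_force: 0.0
```

```bash
python3 - <<'E'
from h import *
d=r.get_image("wrist");cv2.imwrite("pics/w7.png",d["frame"][:,:,::-1]);s=r.sense();print(s["ee_pos"],s["tcp_rot"])
E
```

```text
[ 0.43109858 -0.19543241  0.19186027] [ 3.14129477e+00 -3.81555586e-04  1.59080618e+00]
```

View pics/w7.png

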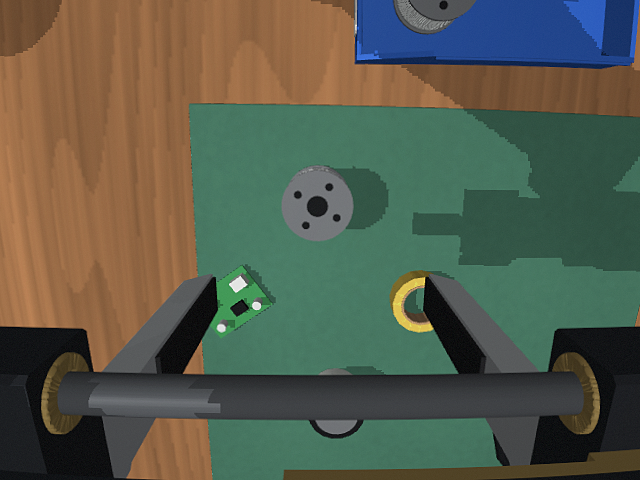

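reel_old stands upright at the front of its tray, at (440,10). The reel_new hole is at (317,206), and the circuit board and tape are clear of the fingers' line.

```bash
python3 - <<'E'
from h import *
d=r.get_image("wrist");T=r.get_image("top")
print(tri(d,(317,206),T,(388.2,286.6)));p=plane(d,(317,206),.049);print("reel",p);print(toolshift((p[0],p[1],.025)))
E
```

```text
(array([ 0.42921846, -0.17687313,  0.05444919]), np.float64(0.0009926712140494512))
reel [ 0.42870066 -0.17791035  0.049     ]
[ 0.0160236  -0.00272016  0.16690266]
```

apply_moves:
  increments:
    - [0.017, -0.002, 0.03, 0]
    - [0, 0, 0.05, 0]
    - [0, 0, 0.05, 0]
    - [0, 0, 0.037, 0]
    - [0, 0, 0, 0]

```text
time_s: 17.88
ee_pos: [0.427, -0.1748, 0.0219]
tcp_rot: [-3.135, -0.004, 1.596]
ft_force: [-0.6, -0.0, 0.5]
grip_width: 1.001
gripper_force: 0.0
```

apply_moves:
  increments:
    - [0, 0, 0, 0]
    - [0, 0, 0, 0]
    - [0, 0, 0, 0]
    - [0, 0, 0, 0]
    - [0, 0, 0, 0]
  claw: -1

```text
time_s: 18.5
ee_pos: [0.4288, -0.1779, 0.0256]
tcp_rot: [-3.141, 0.001, 1.594]
ft_force: [-3.0, -0.2, 3.3]
grip_width: 0.572
gripper_force: 30.0
```

apply_moves:
  increments:
    - [0, 0, 0, 0]
    - [0, 0, 0, 0]

```text
time_s: 18.75
ee_pos: [0.4288, -0.1779, 0.0256]
tcp_rot: [-3.141, 0.001, 1.594]
ft_force: [-4.2, -0.2, 5.6]
grip_width: 0.566
gripper_force: 30.0
```

apply_moves:
  increments:
    - [0, 0, -0.02, 0]
    - [0, 0, -0.045, 0]
    - [0, 0, -0.045, 0]
    - [0.028, 0.032, 0, 0]
    - [0.034, 0.035, 0, 0]

```text
time_s: 19.38
ee_pos: [0.4955, -0.1139, 0.135]
tcp_rot: [3.14, 0.0, 1.591]
ft_force: [0.2, -0.3, -2.4]
grip_width: 0.569
gripper_force: 30.0
```

apply_moves:
  increments:
    - [0.034, 0.035, 0, 0]
    - [0.034, 0.035, 0, 0]
    - [0.028, 0.035, 0, 0]
    - [0, 0, 0, 0]
    - [0, 0, 0, 0]

```text
time_s: 20.0
ee_pos: [0.5966, -0.0158, 0.1335]
tcp_rot: [-3.139, 0.0, 1.594]
ft_force: [-0.8, -0.6, -2.3]
grip_width: 0.567
gripper_force: 30.0
```

```bash
python3 - <<'E'
from h import *
d=r.get_image("wrist");cv2.imwrite("pics/w8.png",d["frame"][:,:,::-1]);s=r.sense();print(s["ee_pos"],s["grip_width"],s["gripper_force"],toolshift((.597,-.016,.0266)))
E
```

```text
[ 0.59646878 -0.0162394   0.13396833] 0.5729192693772439 29.99899595975876 [0.00023825 0.00074789 0.10736704]
```

View pics/w8.png

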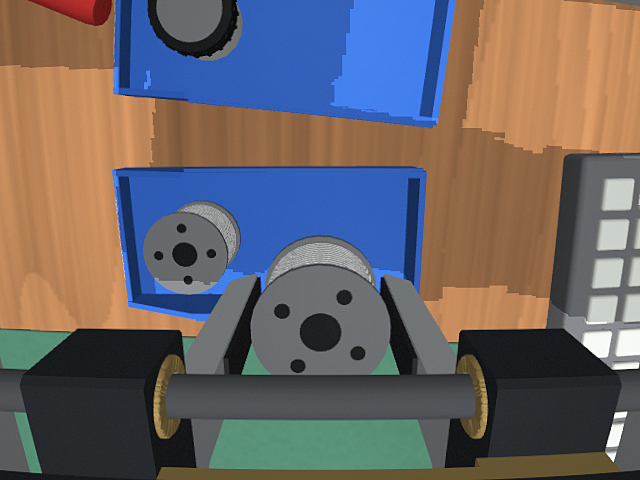

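The held reel hangs upright with its hole at (320,332). reel_old stands at the front at (185,254), well clear, and the tray's back wall is at column 420. I'll lower.

apply_moves:
  increments:
    - [0, 0, 0.05, 0]
    - [0, 0, 0.04, 0]
    - [0, 0, 0.012, 0]
    - [0, 0, 0, 0]
    - [0, 0, 0, 0]

```text
time_s: 20.68
ee_pos: [0.599, -0.0162, 0.0355]
tcp_rot: [3.137, 0.001, 1.593]
ft_force: [0.5, 0.3, -1.7]
grip_width: 0.568
gripper_force: 30.0
```

apply_moves:
  increments:
    - [0, 0, 0.003, 0]
    - [0, 0, 0, 0]
    - [0, 0, 0, 0]

```text
time_s: 21.05
ee_pos: [0.5976, -0.0157, 0.0303]
tcp_rot: [3.141, 0.0, 1.594]
ft_force: [-0.4, -0.4, -2.1]
grip_width: 0.57
gripper_force: 30.0
```

apply_moves:
  increments:
    - [0, 0, 0.002, 0]
    - [0, 0, 0, 0]
    - [0, 0, 0, 0]

```text
time_s: 21.42
ee_pos: [0.5973, -0.0157, 0.0278]
tcp_rot: [-3.141, 0.0, 1.594]
ft_force: [-0.1, -0.2, -3.4]
grip_width: 0.57
gripper_force: 30.0
```

apply_moves:
  increments:
    - [0, 0, 0.002, 0]
    - [0, 0, 0, 0]
    - [0, 0, 0, 0]

```text
time_s: 21.8
ee_pos: [0.5977, -0.0158, 0.0267]
tcp_rot: [3.141, 0.0, 1.594]
ft_force: [-0.3, 1.6, 1.4]
grip_width: 0.573
gripper_force: 30.0
```

apply_moves:
  increments:
    - [0, 0, 0, 0]
    - [0, 0, 0, 0]
    - [0, 0, -0.02, 0]
    - [0, 0, -0.055, 0]
    - [0, 0, -0.05, 0.11]
  claw: 0.36

```text
time_s: 22.42
ee_pos: [0.5973, -0.0157, 0.1521]
tcp_rot: [-3.141, 0.0, 1.481]
ft_force: [0.3, 0.3, -0.4]
grip_width: 0.68
gripper_force: 0.0
```

apply_moves:
  increments:
    - [-0.04, -0.012, -0.045, 0]
    - [-0.055, -0.016, 0, 0]
    - [-0.055, -0.016, 0, 0]
    - [-0.055, -0.016, 0, 0]
    - [-0.055, -0.017, 0, 0]
  claw: 1

```text
time_s: 23.05
ee_pos: [0.4974, -0.2697, 0.196]
tcp_rot: [3.141, 0.0, 1.484]
ft_force: [1.0, -1.1, -0.3]
grip_width: 0.999
gripper_force: 0.0
```

apply_moves:
  increments:
    - [-0.055, -0.017, 0, 0]
    - [-0.05, -0.015, 0, 0]
    - [-0.02, -0.007, 0, 0]
    - [0, 0, 0, 0]
    - [0, 0, 0, 0]

```text
time_s: 23.68
ee_pos: [0.4492, -0.3877, 0.196]
tcp_rot: [3.141, -0.001, 1.485]
ft_force: [-0.7, -0.1, 0.7]
grip_width: 1.0
gripper_force: 0.0
```

```bash
python3 - <<'E'
from h import *
d=r.get_image("wrist");cv2.imwrite("pics/w9.png",d["frame"][:,:,::-1]);s=r.sense();print(s["ee_pos"],s["tcp_rot"])
E
```

```text
[ 0.44928792 -0.38760493  0.19612409] [ 3.14119997e+00 -4.70186310e-04  1.48596617e+00]
```

View pics/w9.png

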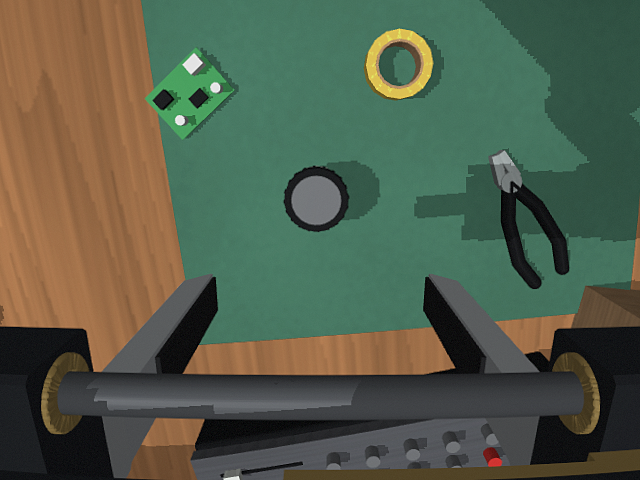

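flux_new's lid is at (316.5,199). Nothing lies in the fingers' line, and the mixer is far enough behind.

```bash
python3 - <<'E'
from h import *
d=r.get_image("wrist");T=r.get_image("top")
print(tri(d,(316.5,199),T,(474,277.2)));p=plane(d,(316.5,199),.045);print(p);print(toolshift((p[0],p[1],.0235)))
E
```

```text
(array([ 0.44864172, -0.36469276,  0.05251642]), np.float64(8.050221647090343e-05))
[ 0.44850827 -0.36588505  0.045     ]
[ 0.02166682 -0.00271659  0.17274095]
```

apply_moves:
  increments:
    - [0.022, -0.002, 0.03, 0]
    - [0, 0, 0.05, 0]
    - [0, 0, 0.05, 0]
    - [0, 0, 0.042, 0]
    - [0, 0, 0, 0]

```text
time_s: 24.45
ee_pos: [0.4464, -0.3637, 0.02]
tcp_rot: [-3.135, -0.006, 1.485]
ft_force: [-0.6, 0.4, 0.1]
grip_width: 1.004
gripper_force: 0.0
```

apply_moves:
  increments:
    - [0, 0, 0, 0]
    - [0, 0, 0, 0]
    - [0, 0, 0, 0]
    - [0, 0, 0, 0]
    - [0, 0, 0, 0]
  claw: -1

```text
time_s: 25.08
ee_pos: [0.4483, -0.3673, 0.0245]
tcp_rot: [3.141, 0.001, 1.484]
ft_force: [-0.7, 0.4, 2.1]
grip_width: 0.528
gripper_force: 30.0
```

apply_moves:
  increments:
    - [0, 0, 0, 0]
    - [0, 0, 0, 0]

```text
time_s: 25.32
ee_pos: [0.4483, -0.3673, 0.0244]
tcp_rot: [3.141, 0.0, 1.484]
ft_force: [-0.3, 0.3, 3.7]
grip_width: 0.526
gripper_force: 30.0
```

apply_moves:
  increments:
    - [0, 0, -0.02, 0]
    - [0, 0, -0.045, 0]
    - [0, 0, -0.05, 0]
    - [0.04, 0.01, 0, 0]
    - [0.057, 0.013, 0, 0]

```text
time_s: 25.95
ee_pos: [0.4799, -0.2726, 0.1393]
tcp_rot: [3.14, 0.001, 1.481]
ft_force: [0.8, -0.2, -1.7]
grip_width: 0.521
gripper_force: 30.0
```

apply_moves:
  increments:
    - [0.057, 0.013, 0, 0]
    - [0.057, 0.013, 0, 0]
    - [0.057, 0.013, 0, 0]
    - [0.057, 0.013, 0, 0]
    - [0.057, 0.013, 0, 0]

```text
time_s: 26.58
ee_pos: [0.5692, 0.0077, 0.1382]
tcp_rot: [-3.141, 0.0, 1.484]
ft_force: [0.6, -0.4, -0.6]
grip_width: 0.527
gripper_force: 30.0
```

apply_moves:
  increments:
    - [0.057, 0.013, 0, 0]
    - [0.05, 0.011, 0, 0]
    - [0, 0, 0, 0]
    - [0, 0, 0, 0]

```text
time_s: 27.08
ee_pos: [0.6019, 0.1099, 0.138]
tcp_rot: [-3.14, 0.001, 1.484]
ft_force: [0.3, -1.3, -1.2]
grip_width: 0.523
gripper_force: 30.0
```

```bash
python3 - <<'E'
from h import *
d=r.get_image("wrist");cv2.imwrite("pics/w10.png",d["frame"][:,:,::-1]);s=r.sense();print(s["ee_pos"],s["grip_width"],s["gripper_force"],toolshift((.6047,.1183,.0255)))
E
```

```text
[0.6019551  0.1092727  0.13835594] 0.5271782624779439 29.999721944332123 [0.00933669 0.00206143 0.11284532]
```

View pics/w10.png

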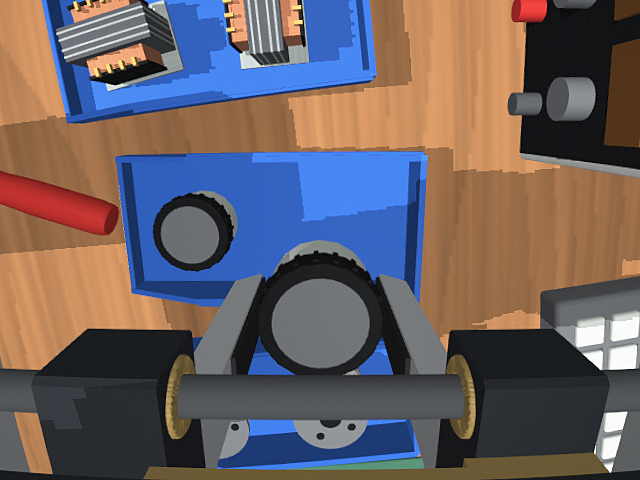

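The held jar is upright at (320,322). flux_old is at the front at (192,232), the tray's back wall is at column 420, and both reels stand below. I'll shift 9 mm and lower.

apply_moves:
  increments:
    - [0.009, 0.002, 0.04, 0]
    - [0, 0, 0.05, 0]
    - [0, 0, 0.017, 0]
    - [0, 0, 0, 0]
    - [0, 0, 0, 0]

```text
time_s: 27.75
ee_pos: [0.6069, 0.1188, 0.0345]
tcp_rot: [3.137, -0.001, 1.483]
ft_force: [-0.6, -0.4, -0.0]
grip_width: 0.525
gripper_force: 30.0
```

apply_moves:
  increments:
    - [0, 0, 0.003, 0]
    - [0, 0, 0, 0]
    - [0, 0, 0, 0]

```text
time_s: 28.12
ee_pos: [0.6054, 0.1192, 0.0295]
tcp_rot: [3.141, -0.0, 1.484]
ft_force: [0.4, 0.3, -0.9]
grip_width: 0.524
gripper_force: 30.0
```

apply_moves:
  increments:
    - [0, 0, 0.002, 0]
    - [0, 0, 0, 0]
    - [0, 0, 0, 0]

```text
time_s: 28.5
ee_pos: [0.6051, 0.1191, 0.0268]
tcp_rot: [-3.141, 0.0, 1.484]
ft_force: [0.5, 0.7, -1.2]
grip_width: 0.524
gripper_force: 30.0
```

apply_moves:
  increments:
    - [0, 0, 0.002, 0]
    - [0, 0, 0, 0]
    - [0, 0, 0, 0]

```text
time_s: 28.88
ee_pos: [0.6054, 0.1192, 0.0254]
tcp_rot: [3.141, -0.0, 1.484]
ft_force: [-0.5, 0.3, 2.6]
grip_width: 0.527
gripper_force: 30.0
```

apply_moves:
  increments:
    - [0, 0, 0, 0]
    - [0, 0, 0, 0]
    - [0, 0, -0.02, 0]
    - [0, 0, -0.055, 0]
    - [0, 0, -0.055, 0]
  claw: 0.3

```text
time_s: 29.5
ee_pos: [0.605, 0.1191, 0.1574]
tcp_rot: [3.141, 0.0, 1.484]
ft_force: [-0.1, 1.0, -0.1]
grip_width: 0.65
gripper_force: 0.0
```

apply_moves:
  increments:
    - [-0.06, -0.03, -0.05, 0]
    - [-0.06, -0.03, -0.05, 0]
    - [-0.06, -0.03, 0, 0]
    - [0, 0, 0, 0]
    - [0, 0, 0, 0]

```text
time_s: 30.12
ee_pos: [0.5202, -0.0193, 0.2306]
tcp_rot: [3.14, -0.001, 1.483]
ft_force: [0.7, 0.5, -0.5]
grip_width: 0.652
gripper_force: 0.0
```

```bash
python3 - <<'E'
from h import *
d=r.get_image("wrist");T=r.get_image("top")["frame"][160:300,150:350]
cv2.imwrite("pics/f.png",np.vstack([cv2.resize(d["frame"][:280],(640,280)),cv2.resize(T,(457,320)).repeat(1,0) if 0 else np.pad(cv2.resize(T,(457,320)),((0,0),(0,183),(0,0)))])[:,:,::-1]);print(r.sense()["ee_pos"],r.sense()["dq"].round(3))
E
```

```text
[ 0.52044246 -0.01849165  0.2296863 ] [ 0.01   0.01   0.003 -0.002 -0.001 -0.002]
```

View pics/f.png

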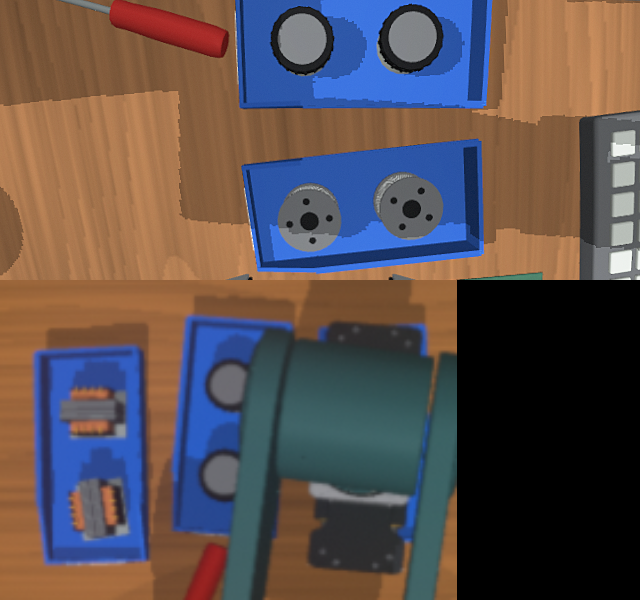

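The jars at (302,40) and (411,36), the reels at (310,221) and (411,209), and both trafos (top view) all stand upright. The old pieces are in front and the arm is clear.

```bash
python3 -c "
from rig import r
print(r.job_done())"
```

```text
the job is handed in; nothing more can be done
None
```

The job is handed in at about 30 s on the robot's clock: the last pictures show all three new pieces standing upright in their own trays behind the older ones, but the handing-in call gave no verdict.

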